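Run the wing nut onto the funnel stand

TASK

Fasten the sorting funnel: set the red wing nut over the threaded stud of the funnel stand, press it lightly down and turn it backward (anticlockwise seen from above) until you feel the thread start drop, then hold it down and run it forward (clockwise) until it is fully home with the orange spring disc pressed right down, and let go. Do not force the nut, and leave the bottles, the jug and the spanner where they are.

Things in the scene. Friction and masses are not known exactly. Their poses are not given: they have to be found in the camera images.
- nut: Big red plastic wing nut, 64 mm tall, 90 g, upright on the table at the start. Origin: centre of its rim (underside), z up along its axis. Hub 55 mm across, 34 mm tall, hollow from below (bore 47 mm, 29 mm deep). Inside, three inward steel pins of 5 mm diameter, 120 degrees apart, the first at the nut's +x, centred 3.5 mm above the rim; they leave a 33 mm clear circle.
- nut_bar (a point): Grip point on the nut, on its axis 55 mm above the rim. The wing bar on the hub is 66 mm long along x, 18 mm thick along y, and stands from 34 to 64 mm above the rim; grip its two flat faces from above. Axes as the nut's.
- stand: Funnel stand, fixed: grey base plate 270 x 130 x 12 mm with a 72 mm square aluminium block (80 mm high) that carries the brass stud; the stainless funnel (112 mm across, rim 104 mm above the table) hangs 132 mm from the stud along the stand's +x. Origin: on the table under the stud's axis; z up.
- seat (a point): On the stud's axis, 85 mm above the table, z up: where the nut's rim is when fully home (spring disc right down). The upright brass stud has three thread starts 120 degrees apart; how it is clocked is unknown and differs each time. Below, heights H are those of the nut's rim over this point.
- stud_tip (a point): Top of the stud, 27.5 mm above seat, a cone 18 mm across at its tip, widening to the 30 mm core 6 mm lower; 43 mm across the threads. Lowered on it, the nut's pins rest on the thread tops at H = 14 to 19 mm.
- thread_top (a point): On the axis, 20 mm above seat: height of the thread starts. Nut on the thread tops: turned clockwise, the pins soon jam on a blunt 5 mm guard. Turned anticlockwise they climb 5 mm per 88 degrees and, after 110 degrees at most, pass the start and drop. Pins that landed on a guard (H = 19) first fall up to 5 mm to a thread top: not the start.
- start_floor (a point): On the axis, 9 mm above seat: about where the rim (H 8 to 10.5) goes once the pins have passed a start and the nut is pressed down against the spring disc with about 4 N; unpressed it stays at H = 13. Some 10 degrees of turning play here, then the back of the guard stops it. Held down here, turn clockwise: the pins run under the threads, H falling 0.089 mm per degree (32 mm a turn).
- spring_disc (a joint): Orange sprung disc, 66 mm across, round the stud under the nut; in m: 0 = up (top 13 mm above seat), 0.013 = right down (top at seat), where it meets a firm stop. Pushes up 2 N at 0, 6 N at 0.013. After some 25 degrees forward the threads hold the nut against it when let go (1.5 mm axial play); about 115 degrees forward the threads pull it tight on the stop.
- pet_a: Crushed clear PET bottle lying flat, 180 x 66 x 36 mm, 30 g. Origin under its middle. Leave alone.
- pet_b: Crushed clear PET bottle like pet_a. Leave alone.
- pet_c: Crushed clear PET bottle like pet_a. Leave alone.
- jug: Green HDPE jug, 110 x 160 x 235 mm, origin under its middle. Leave alone.
- spanner: Spanner lying on the table, origin near its middle. Leave alone.
Things that resemble listed ones, but are neither listed nor needed, are in the scene too. Several things look just like the nut: the one meant starts farthest to the robot's left.

How it is judged (in metres and radians):
On the way, in this order (a step that is already met when the one before it is completed fails the run):
1. the nut is set over the stud, resting on the thread tops or just over them (horizontal distance between nut and seat below 0.006 m and z of nut in the frame of seat below 0.024 m and angle between nut's own z axis and vertical below 0.15 rad), for 0.1 s.
2. the thread start has dropped: the nut is pressed down past it (horizontal distance between nut and seat below 0.006 m and z of nut in the frame of seat below 0.0115 m), for 0.1 s.
At the end, for the whole second after the job is handed in: the wing nut is threaded on the stud, upright (within 0.1 rad), centred within 5 mm, its rim within 2.5 mm of fully home and the spring disc pressed down by at least 10.5 of its 13 mm, let go and at rest (z of nut in the frame of seat below 0.0025 m and horizontal distance between nut and seat below 0.005 m and angle between nut's own z axis and vertical below 0.1 rad and value of joint spring_disc above 0.0105 m and linear speed of nut below 0.01 m/s); the robot touches nothing.
It fails at once if the nut is forced (over 50 N between nut and stand, stud or disc) (contact force between nut and stand above 50 N).
It fails at once if a bottle, the jug or the spanner is disturbed (moved over 30 mm) (distance of any of pet_a, pet_b, pet_c, jug, spanner from where it was at the start of the episode above 0.03 m).
It also fails if it takes over 72 s, if anything falls off the work surface, if the arm or the gripper's body presses on something with over 40 N, if the wrist force passes 120 N, or if a joint passes its speed limit or range.

ROBOT

A 7-joint arm with a two-finger parallel gripper is mounted at the origin on the work surface. World frame = base frame: x ahead of the robot, y to its left, z up, the work surface at z = 0. Lengths are in mm, angles in rad, forces in N, time in s.
With the tool pointing down it reaches from about 425 to 1025 mm from the base axis. Payload 9.4 kg.
Tool frame: the origin (TCP) lies at the very end of the fingers, on their centre line; the grasp point (between the pads) lies 19 mm behind it; z points along the fingers, y is the direction in which the jaws open and shut (so a half turn about z gives the same grasp; the last joint's range is limited). The gripper opens to 93 mm and grips with 3 to 60 N. Pads are 15 mm wide; open, the fingers measure 128 mm over their backs; the gripper's body (75 mm by 188 mm) begins 65 mm behind the grasp point.
Start: joints at [-1.267, 0.599, -0.003, 1.599, 0.002, 0.943, -0.08], TCP at [269.46, 673.064, 218.618] pointing down, gripper open.
Joint ranges: [-2.57, 2.57], [-0.35, 1.97], [-1.29, 1.29], [0.11, 2.56], [-1.05, 4.19], [0.11, 1.86], [-2.63, 2.63]. Speed limits (rad/s): [2.22, 2.22, 3.01, 3.01, 3.14, 3.14, 3.14].

INTERFACE

Orientations are given as a unit quaternion [x, y, z, w].
In Python, from workcell import get_state, camera, sign_off gives the robot as it stands. The module is installed in compiled form; this text tells all that it offers.
- The arm moves only by the tool arm_command, never from a script. Its argument "series" is a list of rows, each a list of 5 numbers: the opening, from -1 (shut) to 1 (fully open), then the shift along the tool's x, y, z in m, then the turn about the tool's z in rad. A call has 1 to 10 rows; each row is the pose to reach, as a shift and turn from the pose commanded when the call began, along the tool's axes at that moment; what a row does not reach only later rows make up. A row lasts 1/10 s, in which the tool goes at most 50 mm and 8.59 degrees, less where a joint would pass 70% of its speed; a pose out of reach is approached as far as the arm can. A call with a gripper value outside its range is refused whole. The fingers move at their own pace and stop on an object; the grip force is fixed at half the most. Time passes only in rows, so rows that repeat a pose let the fingers close. It gives the time, the measured TCP pose, the force and the opening at its end, in the units of the state.
- get_state(): the state, without advancing time (a new reading comes with each control period).
- camera(name): name is "scene" or "top"; returns a dict with "img" (384x512x3 uint8, blue, green, red), "fovy" (degrees; the focal length in pixels is half the picture's height over the tangent of half this angle, whatever the lens; pixels are square), "cx", "cy" (the principal point, pixels), "D" ([k1, k2, p1, p2, k3] as OpenCV has them; the pictures are not rectified), "R" (3x3) and "t" (3): a world point X has camera coordinates R X + t. Camera axes: x right, y down, z forward; pixel columns grow to the right and rows downward; lengths in mm; the calibration is good to about 2 mm. A picture is of the moment at which its call begins. There is no depth.
- sign_off(): hands the job in, once; it reports no verdict.
The state is a dict: "clock": time; "joint_pos": joint angles; "joint_velocities": joint speeds; "tau": joint torques, N m; "ee_pos": TCP position; "ee_rot": TCP orientation; "force": force on the tool from outside, world axes, zero at the start; "moment": the same for the moment, N m; "width": finger opening in mm.
Only numpy, scipy, OpenCV 4.12 (cv2) and the standard library are available. Lean on these libraries where they do the work, as an engineer would, in place of code of your own. Each camera call takes 0.05 s, during which the arm holds its last target.

## Working session

There is one attempt and no reset: what is moved stays moved. The work goes in short steps, Python scripts to look and compute and a tool call to move; the robot and the scene stay as the last step left them, time stands still between calls to the robot, and variables do not carry over. Pictures are saved under pics/ and viewed, and the job is handed in when it is done.

Besides the shell and the picture viewer there is one more tool, called after ">>>" as a command line: name --pt "numbers of a row" for each row, then --argument value for the rest. arm_command: Moves the arm, as the interface text tells. Its arguments: {"type":"object","properties":{"series":{"type":"array"}},"required":["series"]}

```bash
mkdir -p pics; cat > h.py <<'E'
import numpy as np,cv2,pickle
from workcell import get_state,camera,sign_off
def K(c):
    h=c['img'].shape[0]; f=h/2/np.tan(np.radians(c['fovy'])/2)
    return np.array([[f,0,c['cx']],[0,f,c['cy']],[0,0,1.]])
def ray(c,uv):
    p=cv2.undistortPoints(np.array(uv,float).reshape(-1,1,2),K(c),np.array(c['D'],float)).reshape(-1,2)
    R=np.array(c['R']);t=np.array(c['t'])
    return -R.T@t, np.c_[p,np.ones(len(p))]@R
def plane(c,uv,z):
    o,d=ray(c,uv); return o+d*((z-o[2])/d[:,2])[:,None]
def proj(c,X):
    R=np.array(c['R']);t=np.array(c['t'],float)
    return cv2.projectPoints(np.array(X,float).reshape(-1,1,3),cv2.Rodrigues(R)[0],t,K(c),np.array(c['D'],float))[0].reshape(-1,2)
E
python3 - <<'E'
from h import *
for n in('scene','top'):
    c=camera(n);pickle.dump(c,open(n+'.pkl','wb'));cv2.imwrite(f'pics/{n}0.png',c['img'])
    print(n,-np.array(c['R']).T@np.array(c['t']),c['fovy'],c['D'])
s=get_state();print(s['clock'],s['ee_pos'],s['ee_rot'],s['force'],s['width'])
E
```

```text
scene [1176.61560683  783.08934018  746.59591815] 47.799710763900286 [-0.10654457  0.          0.          0.          0.        ]
top [ 4.13948724e+02 -1.05808053e+00  1.07013518e+03] 52.357457809182094 [-0.05505832  0.          0.          0.          0.        ]
0.1 [269.32682357 672.65125521 217.8675106 ] [ 1.89213818e-01  9.81935666e-01 -6.90099214e-04 -5.42920143e-05] [0.17394715 0.00447491 0.95821345] 93.21319080829404
```

View pics/scene0.png

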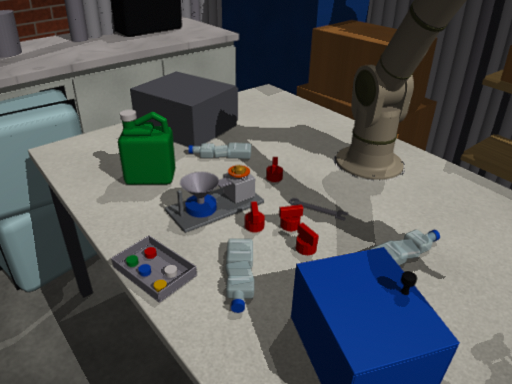

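View pics/top0.png

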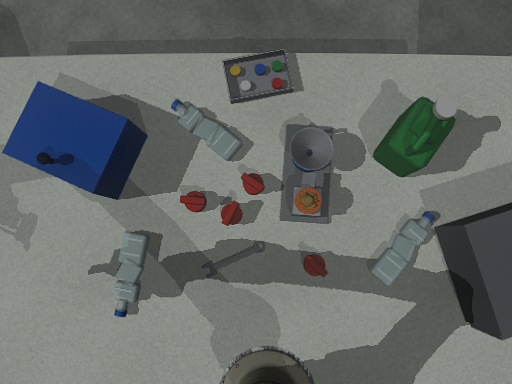

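Red nut-like things in the top view: (194,202), (231,213), (253,184) and (314,265). Robot left (+y) is image left, so (194,202) fits "farthest left". I'll measure all four and crop.

```bash
python3 - <<'E'
from h import *
T=pickle.load(open('top.pkl','rb'));S=pickle.load(open('scene.pkl','rb'))
print(proj(T,[get_state()['ee_pos'],[0,0,0]]),proj(S,[get_state()['ee_pos']]))
for n,c in(('top',T),('scene',S)):
    h=cv2.cvtColor(c['img'],cv2.COLOR_BGR2HSV)
    m=(((h[...,0]<6)|(h[...,0]>174))&(h[...,1]>170)&(h[...,2]>50)).astype(np.uint8)
    k,l,st,ce=cv2.connectedComponentsWithStats(m)
    for i in range(1,k):
        if st[i,4]>40: print(n,st[i],ce[i].round(1),plane(c,[ce[i]],40)[0].round(1))
    mo=((h[...,0]>7)&(h[...,0]<17)&(h[...,1]>150)&(h[...,2]>80)).astype(np.uint8)
    k,l,st,ce=cv2.connectedComponentsWithStats(mo)
    for i in range(1,k):
        if st[i,4]>25: print('or',n,st[i],ce[i].round(1),plane(c,[ce[i]],98)[0].round(1))
a=cv2.resize(T['img'][160:290,170:350],None,fx=4,fy=4,interpolation=cv2.INTER_CUBIC);cv2.imwrite('pics/c1.png',a)
a=cv2.resize(S['img'][150:260,200:340],None,fx=5,fy=5,interpolation=cv2.INTER_CUBIC);cv2.imwrite('pics/c2.png',a)
E
```

```text
[[-33.72516166 299.3016973 ]
 [266.59779201 394.9080613 ]] [[557.55668503 236.38490332]]
top [273  78   9   9  46] [276.6  81.9] [840.8 -23.3  40. ]
or top [295 188  26  25 265] [307.6 201.1] [505.9 -99.9  98. ]
scene [267 158  16  24 254] [274.2 171.9] [ 364.1 -101.4   40. ]
scene [245 202  20  30 390] [254.3 219.2] [573.7  56.2  40. ]
scene [280 205  38  50 966] [298.7 228.5] [506.4 160.   40. ]
scene [144 247  13  12 113] [150.  252.3] [862.6   6.1  40. ]
or scene [317  26  72  19 369] [350.7  34.1] [-1148.  -1067.8    98. ]
or scene [314  92  37  14  76] [335.4  99.3] [-163.3 -322.    98. ]
or scene [228 166  22  12 127] [238.4 172.2] [515.8 -91.2  98. ]
```

View pics/c1.png

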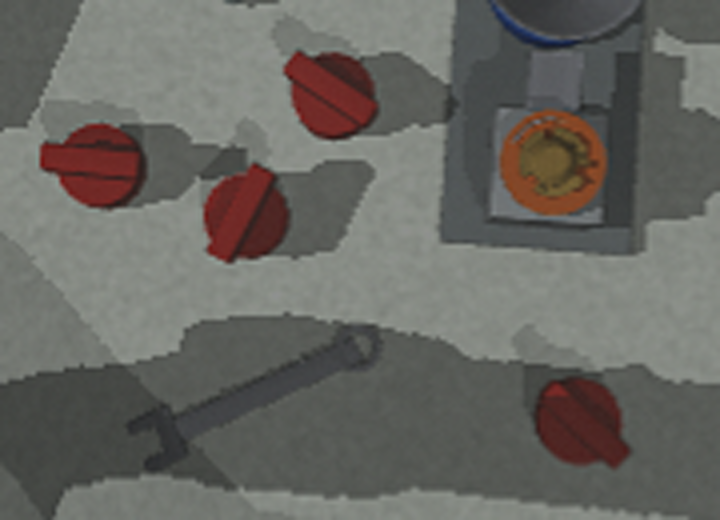

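View pics/c2.png

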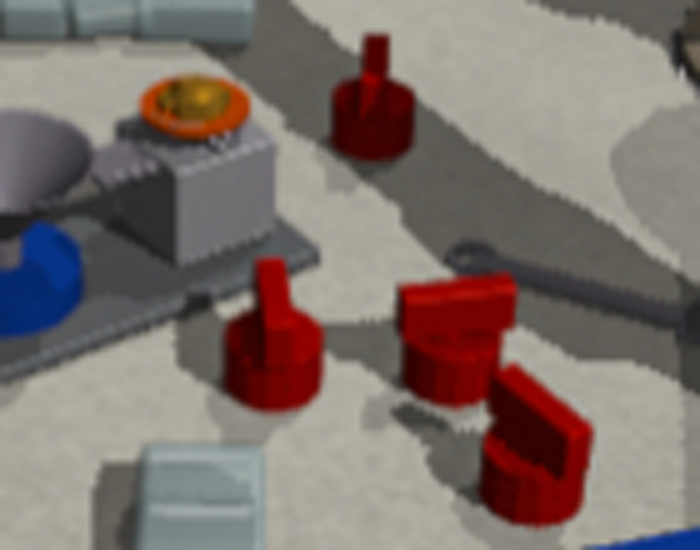

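Both crops show the leftmost nut is the upright red one at top (194,202) / scene (307,238). I'll measure its bar and the disc and stud precisely.

```bash
cat > m.py <<'E'
from h import *
import sys
T=pickle.load(open('top.pkl','rb'));S=pickle.load(open('scene.pkl','rb'))
c=T;h=cv2.cvtColor(c['img'],cv2.COLOR_BGR2HSV)
m=(((h[...,0]<8)|(h[...,0]>172))&(h[...,1]>120)).astype(np.uint8)
k,l,st,ce=cv2.connectedComponentsWithStats(m)
for i in range(1,k):
    if st[i,4]>150: print(st[i],ce[i].round(1),plane(c,[ce[i]],34)[0].round(1))
print(h[186:218:2,176:212:2,2])
E
python3 m.py
python3 - <<'E'
from h import *
T=pickle.load(open('top.pkl','rb'));S=pickle.load(open('scene.pkl','rb'))
a=cv2.resize(T['img'][182:222,172:216],None,fx=13,fy=13,interpolation=cv2.INTER_NEAREST);cv2.imwrite('pics/n1.png',a)
a=cv2.resize(S['img'][210:265,275:335],None,fx=10,fy=10,interpolation=cv2.INTER_NEAREST);cv2.imwrite('pics/n2.png',a)
a=cv2.resize(T['img'][182:222,287:331],None,fx=13,fy=13,interpolation=cv2.INTER_NEAREST);cv2.imwrite('pics/s1.png',a)
a=cv2.resize(S['img'][155:210,210:270],None,fx=10,fy=10,interpolation=cv2.INTER_NEAREST);cv2.imwrite('pics/s2.png',a)
E
```

```text
[241 173  23  22 284] [251.3 184.3] [556.3  44.   34. ]
[180 191  25  21 330] [192.8 200.9] [510.9 200.   34. ]
[221 201  21  24 330] [230.6 213.3] [478.2  98.3  34. ]
[304 255  23  21 327] [314.4 265.6] [ 342.4 -123.4   34. ]
[[ 91  88 139 121 121 120 122 117 118 121 117 118 142 143 140 139 141 140]
 [ 91 140 118 118 120 118 119 120 121 119 119 119 119 122 126 140 139 138]
 [ 92 135 116 119 114 118 119 119 125 122 125 122 121 126 122 148 143 141]
 [141 138 141 118 120 118 119  96  96  96  94  98  72  73  72  94  90  91]
 [138 142 138 120 121 114  97  97  98  99  99  99 100  62  74  94  88  92]
 [140 145 112 100  95  78  72  53  50  60  61  60  59  61  50  95  93  93]
 [138 142 116 113 112 111 111 112 110 111 117 113 109 102  80  82  95  94]
 [133 138 114 115 114 115 113 113 114 112 111 111 111 112  77  64  95  95]
 [136 135 107  73  89 108 117 114 116 117 117 113 114 116  66  66  97  94]
 [130 139 142 142 138 114 116 114  95  82  65  59  55  75  49  65  92  92]
 [142 135 138 138 145 111 115 112 113 114 113 113 114 111  51  94  92  93]
 [133 139 135 139 139 133 111 113 113 112 113 114 109  48  67  95  92  89]
 [142 142 137 139 134 136 143 117 113 113 114  78  50  75  89  90  89 148]
 [135 138 140 138 137 138 133 136 143 137 106 123 147 144 144 140 145 140]
 [138 140 145 140 142 142 141 134 140 139 140 142 138 138 140 138 141 144]
 [137 140 139 137 142 133 139 136 136 138 140 143 139 144 140 138 134 135]]
```

View pics/n1.png

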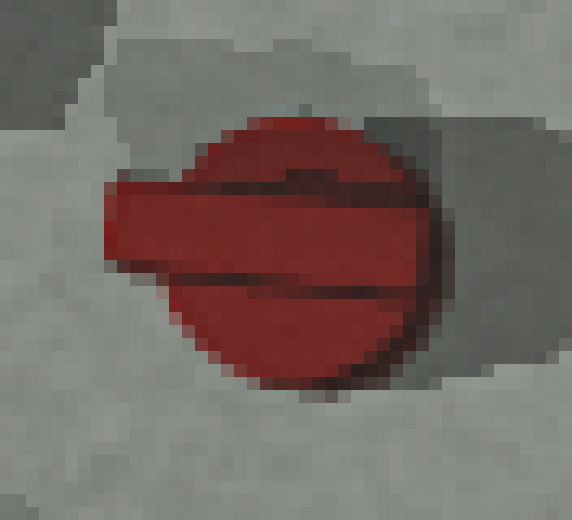

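View pics/n2.png

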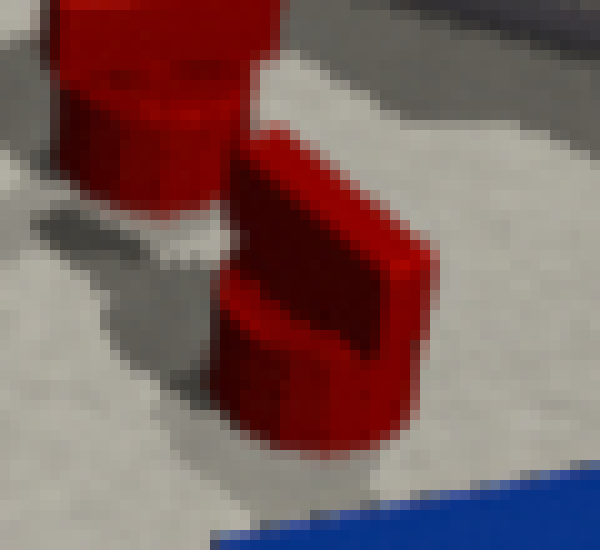

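View pics/s1.png

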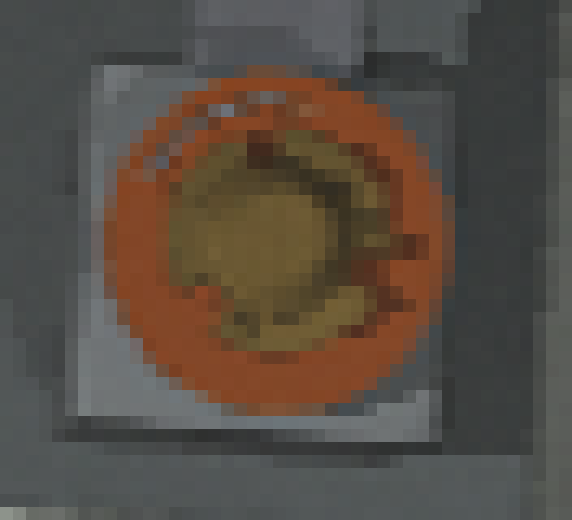

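View pics/s2.png

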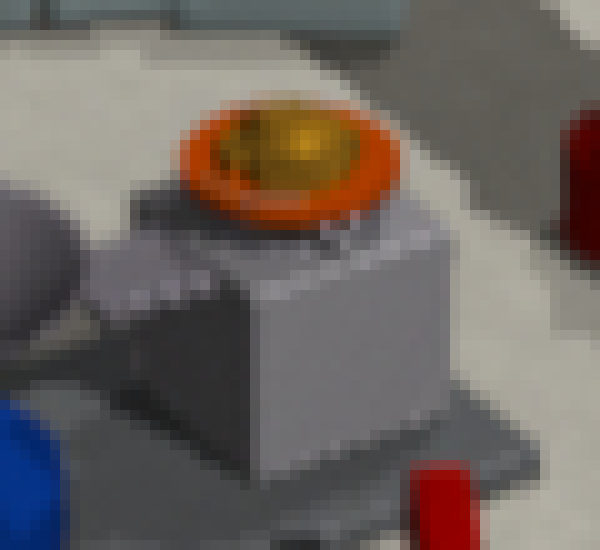

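```bash
python3 - <<'E'
from h import *
T=pickle.load(open('top.pkl','rb'));S=pickle.load(open('scene.pkl','rb'))
f=lambda P,x0,y0,k:np.array(P)/k+[x0,y0]-.5
P=plane(T,f([[110,184],[416,207],[416,287],[104,261]],172,182,13),64)
print(P.round(1),P.mean(0)); print([np.linalg.norm(P[i]-P[(i+1)%4]).round(1) for i in range(4)])
v=P[0]+P[3]-P[1]-P[2];print('bar ang',np.degrees(np.arctan2(v[1],v[0])))
# hub circle top z34: left/right/top/bottom
H=plane(T,f([[305,117],[285,390],[170,290],[430,290]],172,182,13),34);print('hub',H.round(1))
D=plane(T,f([[104,242],[454,242],[279,72],[279,412]],287,182,13),98);print('disc',D.round(1),D.mean(0))
B=plane(T,f([[92,66],[455,90],[440,440],[67,415]],287,182,13),80);print('blk',B.round(1),B.mean(0))
st=plane(T,f([[266,240]],287,182,13),112);print('tip',st)
# scene: nut bar top corners
Q=plane(S,f([[268,128],[435,247],[390,265],[235,162]],275,210,10),64);print('scene bar',Q.round(1),Q.mean(0))
# disc scene via contour ellipse
h=cv2.cvtColor(S['img'],cv2.COLOR_BGR2HSV)
m=np.zeros(h.shape[:2],np.uint8);m[160:182,225:255]=((h[...,0]>5)&(h[...,0]<25)&(h[...,1]>150))[160:182,225:255]
c=max(cv2.findContours(m,0,1)[0],key=len);pts=cv2.convexHull(c).reshape(-1,2)
for c_,mm,z in((S,m,98),):
    q=plane(c_,pts.astype(float),z);A=np.c_[q[:,:2]*2,np.ones(len(q))];s=np.linalg.lstsq(A,(q[:,:2]**2).sum(1),rcond=None)[0];print('scene disc',s[:2],np.sqrt(s[2]+s[0]**2+s[1]**2))
h=cv2.cvtColor(T['img'],cv2.COLOR_BGR2HSV)
m=np.zeros(h.shape[:2],np.uint8);m[182:222,287:325]=((h[...,0]>5)&(h[...,0]<17)&(h[...,1]>130))[182:222,287:325]
c=max(cv2.findContours(m,0,1)[0],key=len);pts=cv2.convexHull(c).reshape(-1,2)
q=plane(T,pts.astype(float),98);A=np.c_[q[:,:2]*2,np.ones(len(q))];s=np.linalg.lstsq(A,(q[:,:2]**2).sum(1),rcond=None)[0];print('top disc',s[:2],np.sqrt(s[2]+s[0]**2+s[1]**2))
print('proj stud',proj(S,[[505,-101,112.5],[505,-101,98]])-[210,155],proj(T,[[505,-101,112.5]])-[287,182])
E
```

```text
[[521.6 228.3  64. ]
 [517.3 166.6  64. ]
 [501.3 166.2  64. ]
 [506.1 229.1  64. ]] [511.57863052 197.55717092  64.        ]
[np.float64(61.9), np.float64(16.1), np.float64(63.1), np.float64(15.5)]
bar ang 85.78514672992495
hub [[538.9 195.   34. ]
 [482.5 197.7  34. ]
 [503.  222.1  34. ]
 [503.3 168.3  34. ]]
disc [[ 508.2  -67.3   98. ]
 [ 508.5 -134.5   98. ]
 [ 541.3 -101.1   98. ]
 [ 475.6 -100.7   98. ]] [ 508.3990618  -100.88324898   98.        ]
blk [[ 544.7  -66.2   80. ]
 [ 540.2 -137.5   80. ]
 [ 471.5 -133.9   80. ]
 [ 476.   -61.2   80. ]] [508.0883515  -99.68979825  80.        ]
tip [[507.34824986 -96.97922018 112.        ]]
scene bar [[505.5 166.5  64. ]
 [506.7 228.1  64. ]
 [520.9 226.2  64. ]
 [522.4 171.7  64. ]] [513.87002072 198.11245659  64.        ]
scene disc [511.0471844  -96.86183641] 33.625497315892225
top disc [ 508.31172801 -100.26900237] 32.17169166939223
proj stud [[29.30299733 10.48446291]
 [29.30824612 14.73569641]] [[21.62215341 18.89971438]]
```

```bash
python3 - <<'E'
from h import *
T=pickle.load(open('top.pkl','rb'));S=pickle.load(open('scene.pkl','rb'))
# box corners: top px (117,198),(147,133),(39,82),(4,150); scene top face (293,260),(378,248),(457,345),(352,375?)
for a in([117,198],[147,133],[39,82],[4,150]):
    o,d=ray(T,[a]);
    for b in([293,262],[378,249],[457,346],[348,384]):
        o2,d2=ray(S,[b]);A=np.c_[d[0],-d2[0]];s,r,_,_=np.linalg.lstsq(A,o2-o,rcond=None)
        g=np.linalg.norm(A@s-(o2-o))
        if g<25: print(a,b,(o+d[0]*s[0]).round(0),g.round(1))
E
```

```text
[147, 133] [293, 262] [674. 305. 120.] 3.1
[39, 82] [348, 384] [805. 587. 139.] 9.5
[4, 150] [457, 346] [624. 656. 151.] 1.5
```

>>> arm_command --pt "1 -0.05 -0.045 -0.04 0.12" --pt "1 -0.1 -0.09 -0.04 0.25" --pt "1 -0.15 -0.13 -0.04 0.4" --pt "1 -0.2 -0.175 -0.04 0.55" --pt "1 -0.25 -0.22 -0.04 0.7" --pt "1 -0.3 -0.265 -0.04 0.85" --pt "1 -0.35 -0.31 -0.04 1.0" --pt "1 -0.402 -0.351 -0.04 1.13" --pt "1 -0.402 -0.351 -0.04 1.264" --pt "1 -0.402 -0.351 -0.04 1.264"

```text
clock: 1.1
ee_pos: [493.4, 232.8, 258.4]
ee_rot: [0.734, 0.679, -0.0, 0.0]
force: [1.2, 1.1, -0.4]
width: 92.7
```

>>> arm_command --pt "1 0 0 0 0" --pt "1 0 0 0 0"

```text
clock: 1.3
ee_pos: [493.4, 233.4, 258.4]
ee_rot: [0.734, 0.679, -0.0, -0.0]
force: [-0.2, 0.8, 0.2]
width: 93.2
```

```bash
cat > st.py <<'E'
from h import *
from scipy.spatial.transform import Rotation as Ro
s=get_state();R=Ro.from_quat(s['ee_rot']).as_matrix()
print(s['clock'],'pos',np.round(s['ee_pos'],2),'yaw_y',np.degrees(np.arctan2(R[1,1],R[0,1])).round(2),'tz',R[:,2].round(4),'F',np.round(s['force'],1),'M',np.round(s['moment'],2),'w',round(s['width'],1),'j',np.round(s['joint_pos'],3))
def to(x,y,z,yaw):
    d=R.T@(np.array([x,y,z])-s['ee_pos'])/1000
    y0=np.degrees(np.arctan2(R[1,1],R[0,1]));dy=(y0-yaw+180)%360-180
    print('move',d.round(4),np.radians(dy).round(4))
import sys
if len(sys.argv)>4: to(*map(float,sys.argv[1:5]))
E
python3 st.py 512.5 197.5 258 -4
```

```text
1.3 pos [493.36 233.4  258.42] yaw_y -4.39 tz [-2.e-04 -1.e-04 -1.e+00] F [-0.2  0.8  0.2] M [-0.02  0.03  0.01] w 93.2 j [-0.831  0.353  0.386  1.984 -0.176  0.837 -0.425]
move [-0.0343  0.0218  0.0004] -0.0069
```

>>> arm_command --pt "1 -0.034 0.022 0 -0.007" --pt "1 -0.034 0.022 0.04 -0.007" --pt "1 -0.034 0.022 0.08 -0.007" --pt "1 -0.034 0.022 0.12 -0.007" --pt "1 -0.034 0.022 0.15 -0.007" --pt "1 -0.034 0.022 0.16 -0.007" --pt "1 -0.034 0.022 0.16 -0.007"

```text
clock: 2.0
ee_pos: [511.4, 200.0, 97.4]
ee_rot: [0.73, 0.684, -0.001, -0.001]
force: [-0.2, 0.2, -0.7]
width: 93.0
```

```bash
python3 st.py 512.5 197.5 38 -4.2; python3 - <<'E'
from h import *
c=camera('scene');cv2.imwrite('pics/g1.png',cv2.resize(c['img'][150:290,220:380],None,fx=4.5,fy=4,interpolation=cv2.INTER_CUBIC))
E
```

```text
2.0 pos [511.42 199.96  97.35] yaw_y -3.74 tz [-2.6e-03 -8.0e-04 -1.0e+00] F [-0.2  0.2 -0.7] M [-0.02  0.05  0.01] w 93.0 j [-0.658  0.58   0.266  2.117 -0.315  0.485 -0.218]
move [-0.0023  0.0014  0.0594] 0.0081
```

View pics/g1.png

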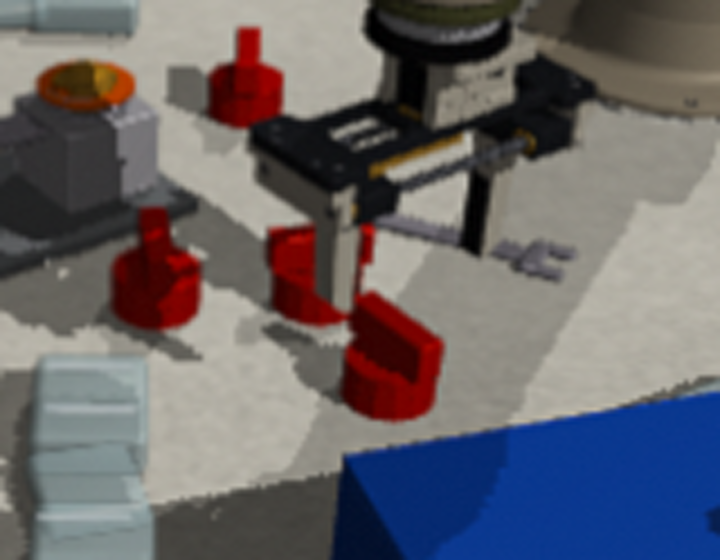

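The picture shows the open fingers above and either side of the target nut's bar (crop (400,325)), so I'm descending.

>>> arm_command --pt "1 -0.001 0.001 0.02 0" --pt "1 -0.001 0.001 0.04 0" --pt "1 -0.001 0.001 0.058 0" --pt "1 -0.001 0.001 0.0585 0" --pt "1 -0.001 0.001 0.0585 0"

```text
clock: 2.55
ee_pos: [514.0, 198.5, 41.3]
ee_rot: [0.73, 0.683, 0.001, 0.0]
force: [0.5, 0.1, 0.1]
width: 92.7
```

```bash
python3 st.py 512.5 197.5 38 -4.2
```

```text
2.55 pos [514.01 198.47  41.31] yaw_y -3.82 tz [ 1.3e-03  8.0e-04 -1.0e+00] F [0.5 0.1 0.1] M [-0.05  0.05  0.  ] w 92.7 j [-0.607  0.669  0.2    2.141 -0.357  0.36  -0.18 ]
move [-0.0011 -0.0014  0.0033] 0.0066
```

>>> arm_command --pt "1 0 -0.001 0.002 0" --pt "-1 0 -0.001 0.002 0" --pt "-1 0 -0.001 0.002 0" --pt "-1 0 -0.001 0.002 0" --pt "-1 0 -0.001 0.002 0" --pt "-1 0 -0.001 0.002 0" --pt "-1 0 -0.001 0.002 0" --pt "-1 0 -0.001 0.002 0" --pt "-1 0 -0.001 0.002 0" --pt "-1 0 -0.001 0.002 0"

```text
clock: 3.55
ee_pos: [512.4, 198.0, 38.0]
ee_rot: [0.73, 0.683, 0.0, 0.0]
force: [-0.0, 0.0, -0.5]
width: 25.7
```

```bash
python3 st.py 512.5 197.5 38 -4.2
```

```text
3.55 pos [512.39 198.01  37.98] yaw_y -3.84 tz [ 1.e-04 -0.e+00 -1.e+00] F [-0.   0.  -0.5] M [-0.08  0.07  0.02] w 25.7 j [-0.605  0.674  0.196  2.145 -0.36   0.353 -0.178]
move [-0.0005  0.0001 -0.    ] 0.0063
```

>>> arm_command --pt "-1 0 0 0 0" --pt "-1 0 0 0 0" --pt "-1 0 0 0 0" --pt "-1 0 0 0 0" --pt "-1 0 0 0 0"

```text
clock: 4.05
ee_pos: [512.3, 198.0, 38.0]
ee_rot: [0.73, 0.683, -0.0, 0.0]
force: [0.6, 0.2, -0.6]
width: 18.0
```

```bash
python3 st.py 512.5 197.5 38 -4.2
```

```text
4.05 pos [512.35 198.    37.97] yaw_y -3.84 tz [-0.e+00 -1.e-04 -1.e+00] F [ 0.6  0.2 -0.6] M [-0.1   0.12  0.02] w 18.0 j [-0.605  0.674  0.196  2.145 -0.36   0.353 -0.178]
move [-0.0005  0.0002 -0.    ] 0.0063
```

Gripped (width 18.0). I'll lift it, then carry it over the stud while pre-turning.

>>> arm_command --pt "-1 0 0 -0.04 0" --pt "-1 0 0 -0.08 0" --pt "-1 0 0 -0.12 0" --pt "-1 -0.03 0 -0.15 0.1" --pt "-1 -0.07 0 -0.16 0.2" --pt "-1 -0.11 0 -0.16 0.3" --pt "-1 -0.15 0 -0.16 0.4" --pt "-1 -0.19 0 -0.16 0.5" --pt "-1 -0.23 0 -0.16 0.6" --pt "-1 -0.25 0 -0.16 0.7"

```text
clock: 5.05
ee_pos: [494.8, -54.8, 198.4]
ee_rot: [0.922, 0.388, 0.0, 0.0]
force: [-0.1, 0.2, -0.9]
width: 17.4
```

```bash
python3 st.py 508.8 -99.5 190 -50
```

```text
5.05 pos [494.84 -54.8  198.36] yaw_y -44.37 tz [ 5.e-04 -6.e-04 -1.e+00] F [-0.1  0.2 -0.9] M [-0.04  0.11 -0.02] w 17.4 j [-0.426  0.404  0.58   2.157 -0.353  0.67  -0.377]
move [-0.0222  0.0412  0.0084] 0.0982
```

>>> arm_command --pt "-1 -0.022 0.041 0.008 0.1" --pt "-1 -0.022 0.041 0.008 0.1" --pt "-1 -0.022 0.041 0.008 0.1" --pt "-1 -0.022 0.041 0.008 0.1" --pt "-1 -0.022 0.041 0.008 0.1"

```text
clock: 5.55
ee_pos: [509.7, -94.4, 190.0]
ee_rot: [0.938, 0.346, -0.0, -0.0]
force: [-0.2, -0.6, -0.5]
width: 17.7
```

```bash
python3 st.py 508.8 -99.5 140 -50; python3 - <<'E'
from h import *
c=camera('scene');pickle.dump(c,open('scene2.pkl','wb'));cv2.imwrite('pics/g2.png',cv2.resize(c['img'][60:240,170:310],None,fx=4,fy=3.3,interpolation=cv2.INTER_CUBIC))
E
```

```text
5.55 pos [509.69 -94.38 189.98] yaw_y -49.54 tz [-3.e-04  6.e-04 -1.e+00] F [-0.2 -0.6 -0.5] M [-0.03  0.08 -0.01] w 17.7 j [-0.343  0.445  0.587  2.123 -0.391  0.679 -0.357]
move [-0.004   0.0034  0.05  ] 0.0081
```

View pics/g2.png

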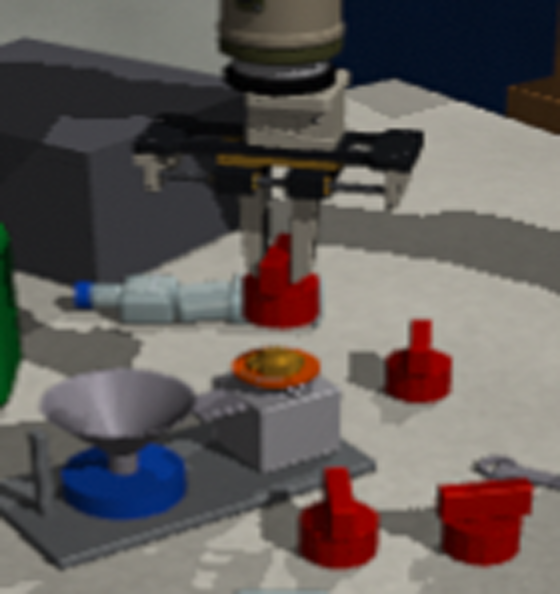

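```bash
python3 - <<'E'
from h import *
c=pickle.load(open('scene2.pkl','rb'));print(np.array(c['R'])[0])
h=cv2.cvtColor(c['img'],cv2.COLOR_BGR2HSV)
for z,n in ((150,'nut'),):
  m=((h[...,0]<4)|(h[...,0]>176))&(h[...,1]>180)
  for r in range(140,160,2):
    q=np.where(m[r,220:262])[0]+220
    if len(q): print('nut',r,q.min(),q.max())
m=((h[...,0]>4)&(h[...,0]<25)&(h[...,1]>150))
for r in range(162,180,2):
    q=np.where(m[r,220:262])[0]+220
    if len(q): print('disc',r,q.min(),q.max())
print(proj(c,[[509.7,-94.4,152],[508.8,-99.5,152],[508.8,-99.5,98],[511,-97,98]]))
E
```

```text
[-0.78093297  0.62445321  0.0142085 ]
nut 140 235 241
nut 142 235 241
nut 144 232 248
nut 146 231 248
nut 148 232 248
nut 150 232 248
nut 152 232 248
nut 154 231 248
nut 156 232 248
nut 158 235 244
disc 166 233 244
disc 168 230 248
disc 170 228 249
disc 172 228 249
disc 174 229 247
disc 176 232 244
[[239.377827   154.97085543]
 [238.55743959 154.21308025]
 [238.59251957 170.33219433]
 [238.51048008 170.90163203]]
```

>>> arm_command --pt "-1 -0.004 0.005 0 0" --pt "-1 -0.004 0.005 0.01 0" --pt "-1 -0.004 0.005 0.02 0" --pt "-1 -0.004 0.005 0.03 0" --pt "-1 -0.004 0.005 0.036 0" --pt "-1 -0.004 0.005 0.038 0" --pt "-1 -0.004 0.005 0.038 0"

```text
clock: 6.3
ee_pos: [509.9, -102.2, 151.6]
ee_rot: [0.939, 0.345, -0.0, -0.0]
force: [-1.0, -0.3, -0.6]
width: 18.2
```

```bash
python3 st.py 509.8 -100.3 144 -50
```

```text
6.3 pos [ 509.91 -102.22  151.56] yaw_y -49.69 tz [-8.e-04 -1.e-04 -1.e+00] F [-1.  -0.3 -0.6] M [-0.04  0.07 -0.02] w 18.2 j [-0.282  0.502  0.531  2.153 -0.449  0.595 -0.294]
move [ 0.0012 -0.0015  0.0076] 0.0054
```

>>> arm_command --pt "-1 0.001 -0.001 0 0" --pt "-1 0.001 -0.001 0.002 0" --pt "-1 0.001 -0.001 0.004 0" --pt "-1 0.001 -0.001 0.006 0" --pt "-1 0.001 -0.001 0.006 0"

```text
clock: 6.8
ee_pos: [510.1, -100.6, 145.8]
ee_rot: [0.939, 0.345, -0.0, -0.0]
force: [0.3, -0.9, -1.5]
width: 17.8
```

```bash
python3 st.py 509.8 -100.3 144 -50;python3 - <<'E'
from h import *
c=camera('scene');cv2.imwrite('pics/g3.png',cv2.resize(c['img'][110:210,200:280],None,fx=7,fy=6,interpolation=cv2.INTER_CUBIC))
c=camera('top');cv2.imwrite('pics/g3t.png',cv2.resize(c['img'][150:250,270:350],None,fx=7,fy=6,interpolation=cv2.INTER_CUBIC))
E
```

```text
6.8 pos [ 510.11 -100.64  145.81] yaw_y -49.67 tz [-2.e-04  0.e+00 -1.e+00] F [ 0.3 -0.9 -1.5] M [-0.06  0.12  0.01] w 17.8 j [-0.277  0.51   0.522  2.158 -0.458  0.582 -0.288]
move [-0.     -0.0005  0.0018] 0.0057
```

View pics/g3.png

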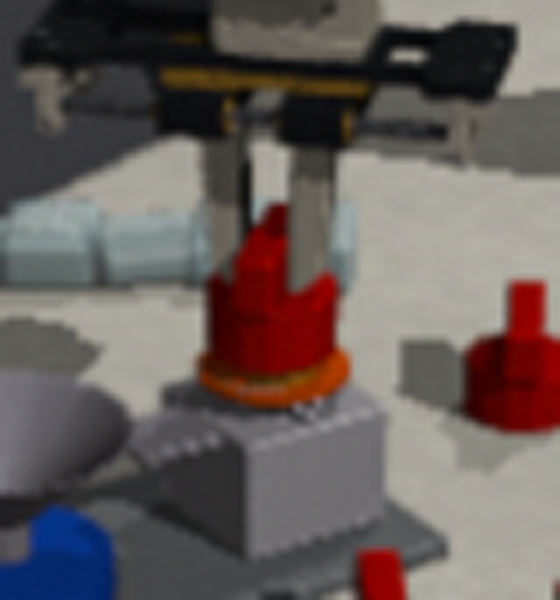

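View pics/g3t.png

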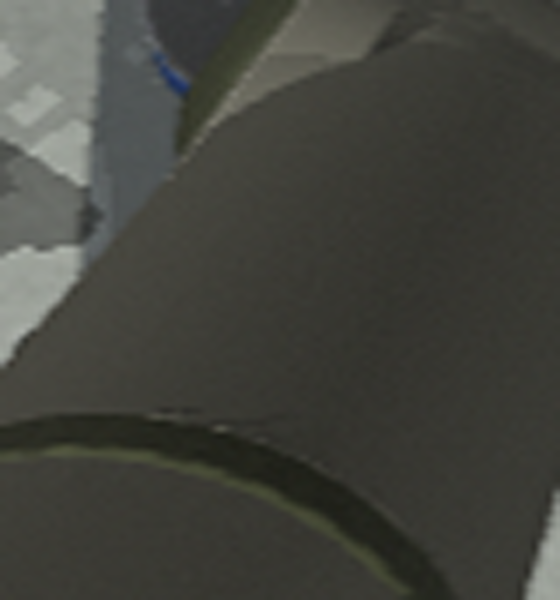

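The nut (hub centred at crop x 272) sits over the orange disc (centre 273), and it is well aligned. I'm lowering gently.

>>> arm_command --pt "-1 0 0 0.001 0" --pt "-1 0 0 0.002 0" --pt "-1 0 0 0.003 0" --pt "-1 0 0 0.004 0" --pt "-1 0 0 0.004 0"

```text
clock: 7.4
ee_pos: [510.1, -100.7, 141.8]
ee_rot: [0.939, 0.345, -0.0, -0.0]
force: [0.1, -0.1, -1.5]
width: 17.9
```

```bash
python3 st.py
```

```text
7.4 pos [ 510.11 -100.69  141.84] yaw_y -49.68 tz [-2.e-04 -0.e+00 -1.e+00] F [ 0.1 -0.1 -1.5] M [-0.03  0.1  -0.02] w 17.9 j [-0.272  0.515  0.515  2.161 -0.464  0.573 -0.283]
```

>>> arm_command --pt "-1 0 0 0.001 0" --pt "-1 0 0 0.002 0" --pt "-1 0 0 0.002 0"

```text
clock: 7.7
ee_pos: [510.4, -100.8, 140.6]
ee_rot: [0.939, 0.345, 0.0, -0.0]
force: [-1.6, 0.5, 9.5]
width: 17.5
```

>>> arm_command --pt "-1 0 0 0.001 0" --pt "-1 0 0 0.001 0"

```text
clock: 7.9
ee_pos: [510.6, -100.8, 140.3]
ee_rot: [0.939, 0.345, 0.001, -0.0]
force: [-3.1, 2.1, 19.2]
width: 17.5
```

Contact is at H≈17.6, stiffness ≈10 N/mm. I'll ease off to about 8 N and turn anticlockwise.

>>> arm_command --pt "-1 0 0 -0.001 -0.02" --pt "-1 0 0 -0.0012 -0.07" --pt "-1 0 0 -0.0014 -0.12" --pt "-1 0 0 -0.0014 -0.12"

```text
clock: 8.3
ee_pos: [510.4, -100.5, 141.0]
ee_rot: [0.916, 0.401, 0.001, -0.0]
force: [-1.9, 1.7, 7.7]
width: 18.0
```

```bash
python3 st.py
```

```text
8.3 pos [ 510.4  -100.51  141.01] yaw_y -42.7 tz [ 8.e-04  7.e-04 -1.e+00] F [-1.9  1.7  7.7] M [0.31 0.52 0.06] w 18.0 j [-0.246  0.509  0.476  2.16  -0.434  0.563 -0.195]
```

>>> arm_command --pt "-1 0 0 -0.0001 -0.04" --pt "-1 0 0 -0.0003 -0.08" --pt "-1 0 0 -0.0004 -0.12" --pt "-1 0 0 -0.0004 -0.12"

```text
clock: 8.7
ee_pos: [510.7, -100.7, 141.3]
ee_rot: [0.89, 0.455, 0.001, 0.0]
force: [0.3, 1.4, 6.3]
width: 18.0
```

>>> arm_command --pt "-1 0 0 -0.0001 -0.04" --pt "-1 0 0 -0.0003 -0.08" --pt "-1 0 0 -0.0004 -0.12" --pt "-1 0 0 -0.0004 -0.12"

```text
clock: 9.1
ee_pos: [510.0, -100.7, 141.2]
ee_rot: [0.861, 0.508, -0.0, -0.0]
force: [1.1, 1.2, 1.0]
width: 17.8
```

```bash
python3 st.py
```

```text
9.1 pos [ 510.05 -100.72  141.18] yaw_y -28.94 tz [-1.e-04  1.e-04 -1.e+00] F [1.1 1.2 1. ] M [ 0.05 -0.12 -0.  ] w 17.8 j [-0.199  0.497  0.405  2.157 -0.367  0.552 -0.027]
```

The force vanished at yaw −29°, so I'm pressing down to test the drop.

>>> arm_command --pt "-1 0 0 0.001 0" --pt "-1 0 0 0.002 0" --pt "-1 0 0 0.003 0" --pt "-1 0 0 0.003 0"

```text
clock: 9.5
ee_pos: [510.3, -100.9, 139.6]
ee_rot: [0.862, 0.507, 0.001, -0.0]
force: [-4.5, 1.8, 25.0]
width: 17.8
```

```bash
python3 st.py
```

```text
9.5 pos [ 510.33 -100.87  139.63] yaw_y -29.09 tz [ 1.1e-03  9.0e-04 -1.0e+00] F [-4.5  1.8 25. ] M [0.56 1.1  0.13] w 17.8 j [-0.196  0.5    0.403  2.158 -0.371  0.548 -0.026]
```

It rests at H≈16.6 under 25 N, so this isn't the start (a fall off the guard onto a thread top). I'll ease off and keep turning anticlockwise.

>>> arm_command --pt "-1 0 0 -0.001 0" --pt "-1 0 0 -0.0018 -0.04" --pt "-1 0 0 -0.002 -0.08" --pt "-1 0 0 -0.002 -0.08"

```text
clock: 9.9
ee_pos: [509.7, -100.6, 139.9]
ee_rot: [0.841, 0.542, -0.0, -0.0]
force: [0.5, 0.6, 0.1]
width: 17.5
```

>>> arm_command --pt "-1 0 0 -0.0001 -0.04" --pt "-1 0 0 -0.0003 -0.08" --pt "-1 0 0 -0.0004 -0.12" --pt "-1 0 0 -0.0004 -0.12"

```text
clock: 10.3
ee_pos: [510.1, -100.8, 140.6]
ee_rot: [0.806, 0.591, -0.0, -0.0]
force: [0.2, 0.5, -1.0]
width: 17.5
```

```bash
python3 st.py
```

```text
10.3 pos [ 510.1  -100.78  140.55] yaw_y -17.48 tz [-1.e-04  1.e-04 -1.e+00] F [ 0.2  0.5 -1. ] M [-0.04  0.07 -0.03] w 17.5 j [-0.158  0.49   0.345  2.155 -0.313  0.543  0.114]
```

>>> arm_command --pt "-1 0 0 0.001 0" --pt "-1 0 0 0.0015 0" --pt "-1 0 0 0.0015 0"

```text
clock: 10.6
ee_pos: [510.2, -100.7, 139.0]
ee_rot: [0.807, 0.591, -0.0, -0.0]
force: [0.5, -0.0, -1.4]
width: 17.7
```

>>> arm_command --pt "-1 0 0 0.0007 0" --pt "-1 0 0 0.001 0" --pt "-1 0 0 0.001 0"

```text
clock: 10.9
ee_pos: [510.2, -100.7, 138.0]
ee_rot: [0.807, 0.591, -0.0, -0.0]
force: [-0.7, -0.4, -0.8]
width: 17.8
```

```bash
python3 st.py
```

```text
10.9 pos [ 510.17 -100.67  138.05] yaw_y -17.59 tz [-1.e-04  0.e+00 -1.e+00] F [-0.7 -0.4 -0.8] M [-0.07  0.08  0.  ] w 17.8 j [-0.156  0.494  0.342  2.157 -0.316  0.537  0.115]
```

>>> arm_command --pt "-1 0 0 0.001 0" --pt "-1 0 0 0.0015 0" --pt "-1 0 0 0.0015 0"

```text
clock: 11.2
ee_pos: [510.2, -100.7, 136.5]
ee_rot: [0.807, 0.591, -0.0, -0.0]
force: [-0.1, 0.8, -0.9]
width: 18.2
```

>>> arm_command --pt "-1 0 0 0.001 0" --pt "-1 0 0 0.0015 0" --pt "-1 0 0 0.0015 0"

```text
clock: 11.5
ee_pos: [510.2, -100.7, 135.1]
ee_rot: [0.807, 0.591, 0.0, 0.0]
force: [-0.2, 0.3, 0.7]
width: 17.6
```

```bash
python3 st.py
```

```text
11.5 pos [ 510.25 -100.72  135.11] yaw_y -17.59 tz [ 1.e-04 -0.e+00 -1.e+00] F [-0.2  0.3  0.7] M [-0.02  0.14  0.03] w 17.6 j [-0.153  0.499  0.339  2.159 -0.32   0.53   0.118]
```

>>> arm_command --pt "-1 0 0 0.001 0" --pt "-1 0 0 0.002 0" --pt "-1 0 0 0.0025 0" --pt "-1 0 0 0.0025 0"

```text
clock: 11.9
ee_pos: [510.3, -100.7, 132.6]
ee_rot: [0.807, 0.591, 0.0, 0.0]
force: [0.2, 0.1, 2.6]
width: 17.8
```

```bash
python3 st.py;python3 - <<'E'
from h import *
c=camera('scene');cv2.imwrite('pics/g4.png',cv2.resize(c['img'][110:210,200:280],None,fx=7,fy=6,interpolation=cv2.INTER_CUBIC))
E
```

```text
11.9 pos [ 510.26 -100.7   132.56] yaw_y -17.59 tz [ 1.e-04 -0.e+00 -1.e+00] F [0.2 0.1 2.6] M [-0.03  0.1  -0.03] w 17.8 j [-0.151  0.503  0.335  2.161 -0.322  0.524  0.12 ]
```

View pics/g4.png

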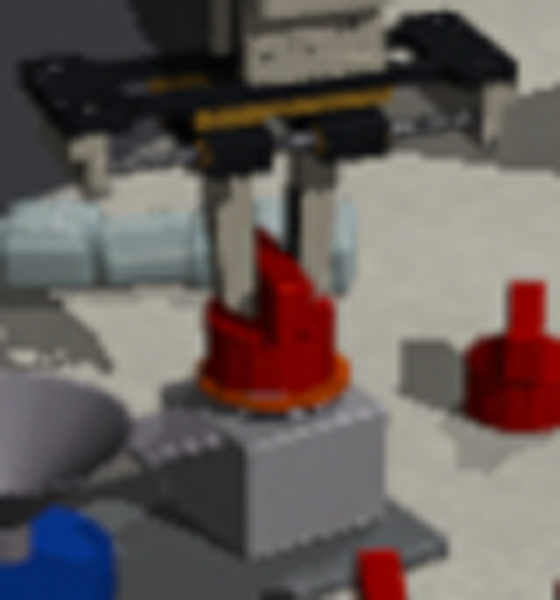

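The nut now sits on the pressed disc at H≈9.6 with about 4 N of spring force, so the thread start has dropped. I'll go slightly deeper to find the floor.

>>> arm_command --pt "-1 0 0 0.0007 0" --pt "-1 0 0 0.001 0" --pt "-1 0 0 0.001 0"

```text
clock: 12.25
ee_pos: [510.3, -100.7, 131.9]
ee_rot: [0.807, 0.591, 0.0, 0.0]
force: [-0.9, 1.1, 6.7]
width: 18.1
```

```bash
python3 st.py
```

```text
12.25 pos [ 510.32 -100.67  131.89] yaw_y -17.59 tz [ 4.e-04  2.e-04 -1.e+00] F [-0.9  1.1  6.7] M [0.04 0.46 0.04] w 18.1 j [-0.15   0.504  0.334  2.161 -0.323  0.523  0.121]
```

Floor at H≈9. Now I'll run it forward (clockwise), following the pitch of 0.089 mm/deg.

>>> arm_command --pt "-1 0 0 0.0002 0.05" --pt "-1 0 0 0.0005 0.1" --pt "-1 0 0 0.0008 0.15" --pt "-1 0 0 0.0008 0.15"

```text
clock: 12.65
ee_pos: [510.9, -100.9, 131.2]
ee_rot: [0.849, 0.528, 0.001, 0.001]
force: [0.1, 0.3, 7.2]
width: 18.2
```

```bash
python3 st.py
```

```text
12.65 pos [ 510.94 -100.93  131.24] yaw_y -26.28 tz [ 1.6e-03 -4.0e-04 -1.0e+00] F [0.1 0.3 7.2] M [-0.1   0.15  0.  ] w 18.2 j [-0.179  0.511  0.378  2.163 -0.368  0.526  0.017]
```

>>> arm_command --pt "-1 0 0 0.0002 0.05" --pt "-1 0 0 0.0005 0.1" --pt "-1 0 0 0.0008 0.15" --pt "-1 0 0 0.0008 0.15"

```text
clock: 13.05
ee_pos: [511.0, -101.0, 130.5]
ee_rot: [0.887, 0.463, 0.001, 0.001]
force: [0.4, -0.1, 7.0]
width: 17.7
```

```bash
python3 st.py
```

```text
13.05 pos [ 510.97 -101.05  130.48] yaw_y -34.88 tz [ 1.7e-03 -5.0e-04 -1.0e+00] F [ 0.4 -0.1  7. ] M [-0.22  0.27 -0.06] w 17.7 j [-0.208  0.519  0.422  2.166 -0.412  0.531 -0.086]
```

>>> arm_command --pt "-1 0 0 0.0003 0.06" --pt "-1 0 0 0.0006 0.12" --pt "-1 0 0 0.0009 0.18" --pt "-1 0 0 0.0012 0.24" --pt "-1 0 0 0.0015 0.3" --pt "-1 0 0 0.0015 0.3"

```text
clock: 13.65
ee_pos: [511.0, -101.3, 129.0]
ee_rot: [0.946, 0.325, 0.001, 0.001]
force: [0.3, -1.3, 7.6]
width: 17.4
```

```bash
python3 st.py
```

```text
13.65 pos [ 511.04 -101.29  128.99] yaw_y -52.09 tz [ 1.8e-03 -9.0e-04 -1.0e+00] F [ 0.3 -1.3  7.6] M [-0.27  0.3  -0.01] w 17.4 j [-0.265  0.537  0.508  2.17  -0.5    0.546 -0.291]
```

>>> arm_command --pt "-1 0 0 0.0003 0.06" --pt "-1 0 0 0.0006 0.12" --pt "-1 0 0 0.0009 0.18" --pt "-1 0 0 0.0012 0.24" --pt "-1 0 0 0.0015 0.3" --pt "-1 0 0 0.0015 0.3"

```text
clock: 14.25
ee_pos: [511.1, -101.5, 127.5]
ee_rot: [0.984, 0.18, 0.001, 0.001]
force: [1.3, -1.3, 6.8]
width: 18.0
```

```bash
python3 st.py
```

```text
14.25 pos [ 511.08 -101.45  127.49] yaw_y -69.29 tz [ 0.0019 -0.0012 -1.    ] F [ 1.3 -1.3  6.8] M [-0.28  0.22 -0.02] w 18.0 j [-0.319  0.56   0.595  2.174 -0.587  0.566 -0.497]
```

>>> arm_command --pt "-1 0 0 0.0003 0.06" --pt "-1 0 0 0.0006 0.12" --pt "-1 0 0 0.0009 0.18" --pt "-1 0 0 0.0012 0.24" --pt "-1 0 0 0.0015 0.3" --pt "-1 0 0 0.0015 0.3"

```text
clock: 14.85
ee_pos: [510.7, -101.2, 125.7]
ee_rot: [1.0, 0.031, 0.001, 0.001]
force: [1.0, -0.4, 3.5]
width: 18.0
```

```bash
python3 st.py
```

```text
14.85 pos [ 510.74 -101.2   125.68] yaw_y -86.4 tz [ 0.0011 -0.001  -1.    ] F [ 1.  -0.4  3.5] M [-0.2   0.08 -0.01] w 18.0 j [-0.37   0.586  0.679  2.179 -0.671  0.592 -0.704]
```

>>> arm_command --pt "-1 0 0 0.0003 0.06" --pt "-1 0 0 0.0006 0.12" --pt "-1 0 0 0.0009 0.18" --pt "-1 0 0 0.0012 0.24" --pt "-1 0 0 0.0015 0.3" --pt "-1 0 0 0.0015 0.3"

```text
clock: 15.45
ee_pos: [510.4, -100.8, 124.0]
ee_rot: [0.993, -0.117, 0.0, 0.0]
force: [0.7, -0.4, 3.1]
width: 17.9
```

```bash
python3 st.py
```

```text
15.45 pos [ 510.38 -100.82  124.  ] yaw_y -103.49 tz [ 2.e-04 -5.e-04 -1.e+00] F [ 0.7 -0.4  3.1] M [-0.12  0.18 -0.06] w 17.9 j [-0.419  0.617  0.764  2.183 -0.752  0.625 -0.913]
```

>>> arm_command --pt "-1 0 0 0.0003 0.06" --pt "-1 0 0 0.0005 0.12" --pt "-1 0 0 0.0006 0.17" --pt "-1 0 0 0.0006 0.17"

```text
clock: 15.85
ee_pos: [510.3, -100.8, 123.4]
ee_rot: [0.98, -0.201, 0.0, 0.0]
force: [-0.7, -1.4, 4.8]
width: 18.1
```

```bash
python3 st.py
```

```text
15.85 pos [ 510.26 -100.76  123.39] yaw_y -113.17 tz [ 0.e+00 -3.e-04 -1.e+00] F [-0.7 -1.4  4.8] M [-0.12  0.23 -0.05] w 18.1 j [-0.444  0.636  0.811  2.185 -0.795  0.647 -1.034]
```

>>> arm_command --pt "-1 0 0 0.0002 0.04" --pt "-1 0 0 0.0003 0.08" --pt "-1 0 0 0.0003 0.12" --pt "-1 0 0 0.0003 0.12"

```text
clock: 16.25
ee_pos: [510.2, -100.7, 123.0]
ee_rot: [0.965, -0.261, -0.0, 0.0]
force: [0.2, 0.2, 5.3]
width: 17.7
```

```bash
python3 st.py
```

```text
16.25 pos [ 510.21 -100.68  123.05] yaw_y -120.24 tz [-1.e-04 -2.e-04 -1.e+00] F [0.2 0.2 5.3] M [-0.01  0.2   0.03] w 17.7 j [-0.463  0.65   0.846  2.186 -0.825  0.665 -1.123]
```

>>> arm_command --pt "-1 0 0 0.0001 0.04" --pt "-1 0 0 0.0002 0.08" --pt "-1 0 0 0.0002 0.08"

```text
clock: 16.55
ee_pos: [510.2, -100.7, 122.8]
ee_rot: [0.954, -0.299, -0.0, 0.0]
force: [0.2, -0.2, 3.8]
width: 17.5
```

```bash
python3 st.py
```

```text
16.55 pos [ 510.19 -100.66  122.81] yaw_y -124.85 tz [-1.e-04 -2.e-04 -1.e+00] F [ 0.2 -0.2  3.8] M [-0.06  0.27  0.05] w 17.5 j [-0.474  0.66   0.869  2.187 -0.844  0.677 -1.182]
```

>>> arm_command --pt "-1 0 0 0 0.03" --pt "-1 0 0 0 0.06" --pt "-1 0 0 0 0.06"

```text
clock: 16.85
ee_pos: [510.1, -100.6, 122.8]
ee_rot: [0.945, -0.328, -0.0, 0.0]
force: [0.2, -0.3, 5.5]
width: 17.6
```

```bash
python3 st.py
```

```text
16.85 pos [ 510.14 -100.63  122.83] yaw_y -128.25 tz [-2.e-04 -1.e-04 -1.e+00] F [ 0.2 -0.3  5.5] M [-0.02  0.31 -0.01] w 17.6 j [-0.483  0.667  0.885  2.187 -0.858  0.686 -1.226]
```

>>> arm_command --pt "-1 0 0 0.0003 0.02" --pt "-1 0 0 0.0006 0.04" --pt "-1 0 0 0.0006 0.06" --pt "-1 0 0 0.0006 0.06"

```text
clock: 17.25
ee_pos: [510.4, -100.8, 122.7]
ee_rot: [0.935, -0.356, 0.0, -0.0]
force: [-1.3, -0.1, 11.6]
width: 17.7
```

```bash
python3 st.py
```

```text
17.25 pos [ 510.37 -100.8   122.72] yaw_y -131.65 tz [ 6.e-04  2.e-04 -1.e+00] F [-1.3 -0.1 11.6] M [0.15 0.54 0.1 ] w 17.7 j [-0.49   0.675  0.901  2.188 -0.872  0.695 -1.269]
```

>>> arm_command --pt "-1 0 0 -0.0004 0.03" --pt "-1 0 0 -0.0004 0.06" --pt "-1 0 0 -0.0004 0.06"

```text
clock: 17.55
ee_pos: [510.3, -100.8, 122.8]
ee_rot: [0.923, -0.384, 0.0, 0.0]
force: [-0.6, -0.7, 7.7]
width: 17.5
```

```bash
python3 st.py
```

```text
17.55 pos [ 510.31 -100.81  122.8 ] yaw_y -135.13 tz [ 3.e-04 -2.e-04 -1.e+00] F [-0.6 -0.7  7.7] M [-0.04  0.31  0.07] w 17.5 j [-0.499  0.683  0.919  2.188 -0.884  0.705 -1.315]
```

>>> arm_command --pt "-1 0 0 -0.0001 0.03" --pt "-1 0 0 -0.0002 0.06" --pt "-1 0 0 -0.0002 0.06"

```text
clock: 17.85
ee_pos: [510.1, -100.8, 122.8]
ee_rot: [0.912, -0.411, -0.0, 0.0]
force: [-1.0, -2.1, 4.8]
width: 17.7
```

```bash
python3 st.py
```

```text
17.85 pos [ 510.11 -100.77  122.82] yaw_y -138.56 tz [-2.e-04 -3.e-04 -1.e+00] F [-1.  -2.1  4.8] M [-0.11  0.37 -0.  ] w 17.7 j [-0.507  0.691  0.936  2.189 -0.897  0.716 -1.361]
```

>>> arm_command --pt "-1 0 0 0 0.03" --pt "-1 0 0 0 0.06" --pt "-1 0 0 0 0.06"

```text
clock: 18.15
ee_pos: [510.0, -100.8, 122.8]
ee_rot: [0.899, -0.438, -0.0, 0.0]
force: [-1.0, -1.8, 2.9]
width: 17.3
```

```bash
python3 st.py
```

```text
18.15 pos [ 509.97 -100.78  122.79] yaw_y -142.0 tz [-4.e-04 -3.e-04 -1.e+00] F [-1.  -1.8  2.9] M [-0.2   0.53  0.15] w 17.3 j [-0.515  0.699  0.952  2.189 -0.909  0.726 -1.406]
```

The threads now carry the load: vertical push is falling at constant height and torque is starting. I'm letting go.

>>> arm_command --pt "1 0 0 0 0" --pt "1 0 0 0 0" --pt "1 0 0 0 0" --pt "1 0 0 0 0" --pt "1 0 0 0 0" --pt "1 0 0 0 0" --pt "1 0 0 0 0" --pt "1 0 0 0 0"

```text
clock: 18.95
ee_pos: [510.2, -100.7, 122.9]
ee_rot: [0.899, -0.438, 0.0, -0.0]
force: [-0.1, -0.0, 1.1]
width: 77.4
```

>>> arm_command --pt "1 0 0 -0.01 0" --pt "1 0 0 -0.03 0" --pt "1 0 0 -0.07 0" --pt "1 0 0 -0.11 0" --pt "1 0 0 -0.15 0" --pt "1 0 0 -0.19 0" --pt "1 0 0 -0.19 0"

```text
clock: 19.65
ee_pos: [511.7, -102.5, 317.8]
ee_rot: [0.899, -0.438, 0.003, -0.001]
force: [0.1, 0.2, -0.4]
width: 92.9
```

```bash
python3 st.py;python3 - <<'E'
from h import *
for n in('scene','top'):
    c=camera(n);pickle.dump(c,open(n+'3.pkl','wb'));cv2.imwrite(f'pics/{n}3.png',c['img'])
    if n=='scene': cv2.imwrite('pics/g5.png',cv2.resize(c['img'][130:230,190:290],None,fx=6,fy=6,interpolation=cv2.INTER_CUBIC))
E
```

```text
19.65 pos [ 511.74 -102.45  317.76] yaw_y -141.96 tz [ 7.e-03 -5.e-04 -1.e+00] F [ 0.1  0.2 -0.4] M [0.1  0.17 0.  ] w 92.9 j [-0.753  0.467  1.253  1.984 -0.517  1.056 -1.743]
```

View pics/g5.png

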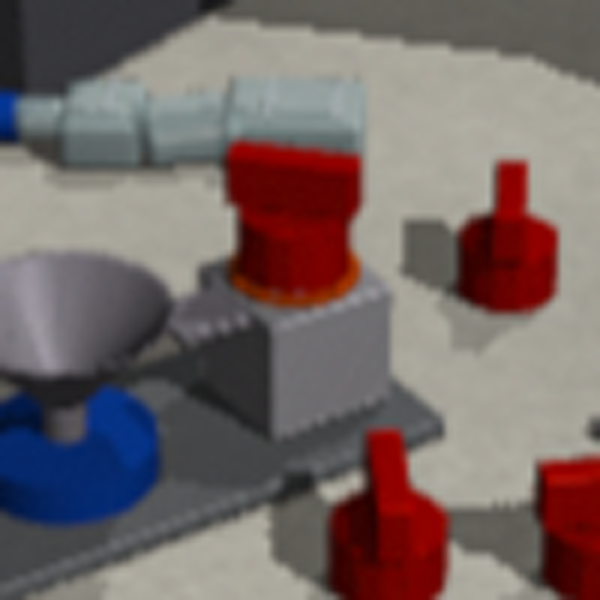

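View pics/top3.png

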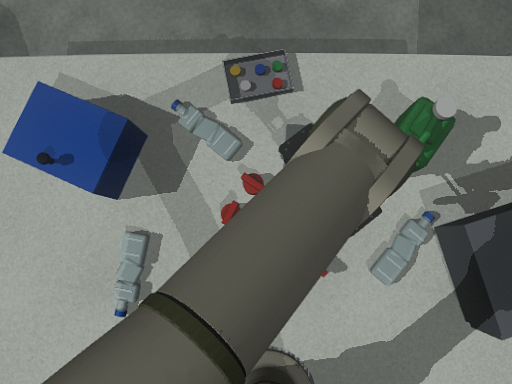

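```bash
python3 - <<'E'
from h import *
c=pickle.load(open('scene3.pkl','rb'))
h=cv2.cvtColor(c['img'],cv2.COLOR_BGR2HSV)
m=((h[...,0]<4)|(h[...,0]>176))&(h[...,1]>180); m=m[148:182,220:262]
print('top rows',[(u+220,np.where(m[:,u])[0].min()+148,np.where(m[:,u])[0].max()+148) for u in range(10,31,4)])
a=np.radians(-142+90);d=np.array([np.cos(a),np.sin(a),0]);n=np.array([np.cos(a+np.pi/2),np.sin(a+np.pi/2),0])
ctr=np.array([509.5,-100.,0])
for H in(0,2.5,9):
    print(H,proj(c,[ctr+[0,0,149+H]+s*33*d+t*9*n for s in(-1,1) for t in(-1,1)]).round(1).tolist())
E
python3 st.py
```

```text
19.75 pos [ 510.23 -100.55  313.72] yaw_y -141.89 tz [ 0.0018  0.0011 -1.    ] F [-0.4 -0.8 -0.5] M [ 0.08  0.14 -0.04] w 93.0 j [-0.751  0.472  1.249  1.989 -0.521  1.054 -1.74 ]Traceback (most recent call last):
  File "<stdin>", line 5, in <module>
    return umr_minimum(a, axis, None, out, keepdims, initial, where)
ValueError: zero-size array to reduction operation minimum which has no identity
```

```bash
python3 - <<'E'
from h import *
c=pickle.load(open('scene3.pkl','rb'))
h=cv2.cvtColor(c['img'],cv2.COLOR_BGR2HSV)
m=((h[...,0]<4)|(h[...,0]>176))&(h[...,1]>180)
for u in range(226,254,3):
    q=np.where(m[148:186,u])[0]+148
    if len(q):print(u,q.min(),q.max())
a=np.radians(-142+90);d=np.array([np.cos(a),np.sin(a),0]);n=np.array([np.cos(a+np.pi/2),np.sin(a+np.pi/2),0])
ctr=np.array([509.5,-100.,0])
for H in(0,2.5,9):
    print(H,proj(c,[ctr+[0,0,149+H]+s*33*d+t*9*n for s in(-1,1) for t in(-1,1)]).round(1).tolist())
E
```

```text
229 154 163
232 154 176
235 154 177
238 155 178
241 155 178
244 156 177
247 156 174
0 [[250.1, 155.1], [248.6, 158.0], [228.2, 152.3], [226.4, 155.2]]
2.5 [[250.1, 154.3], [248.6, 157.2], [228.1, 151.6], [226.4, 154.4]]
9 [[250.1, 152.3], [248.6, 155.2], [228.1, 149.6], [226.4, 152.4]]
```

The bar's top edge matches the H=0 prediction to within about a pixel, on the low side. The nut is home, and the gripper is clear and still.

```bash
python3 -c "
from h import *
print(sign_off())"
```

```text
the job is handed in; nothing more can be done
None
```

The red wing nut that started farthest to the robot's left is threaded onto the stud and fully home. I released it and handed the job in at about 19.8 s.

- **Thread start:** the nut landed on the thread tops at H ≈ 17.6. The first loss of force while turning it backward was not the start: pressed again, it held at H ≈ 16.6 under 25 N. About 11° further on, it dropped freely and settled near H ≈ 9 against the disc.
- **Run home:** I turned it about 124° clockwise. It met a firm stop at H ≈ 0, and the threads then took up the load as the torque began to rise. The largest vertical wrist force I read was 25 N, and that was on the thread tops.
- **Last checks:** the scene camera puts the top of the nut's bar within about a pixel of the fully-home prediction. One pixel is about 3 mm, so the firm stop and the tool height are the better evidence. The nut looks upright and centred, with the disc pressed down. The gripper is open, about 19 cm above its release height.
- **Left alone:** in the final pictures, all three bottles and the jug are where they were. The arm hid the spanner in the final top view, so I could not check it there, but the gripper never went near it.
- **Disagreement:** the two cameras placed the stud about 3–4 mm apart. I used a value between them, and the nut seated without trouble.

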